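# Close and pin the cover plate of a slip-casting cradle

## Task

Get the plaster mould in the casting cradle ready for pouring: swing the pivoted cover plate by its black knob towards the robot, square against its stop, so that the pour opening stands over the mould's pour hole. Then take the red-handled drop pin from its wooden rest, put its tip through the slot in the end of the cover plate, feel along the slot for the hole in the post hidden underneath, and let the pin go fully home, upright with its collar down on the plate. Leave the sanding block and the blue tin where they are.

Things in the scene. Friction and masses are not known exactly. Their poses are not given: they have to be found in the camera images.
- cradle: casting cradle, fixed: plywood base 200 x 490 x 12 mm (long side along its y) with a closed two-part plaster mould 162 x 307 mm, 104 mm high. Origin on the bench under the mould's middle. Pivot post at y = +200 mm, dark steel keeper post near y = -205 mm, steel stop at x = -73, y = -175 mm, whose top is 6 mm above the cover plate.
- cover (a joint): angle (rad) of the cover plate about its upright pivot: 0 = square, against the stop; starts open by 0.06 to 0.135, the slotted end swung to the cradle's +x (away from the robot). The pivot is stiff (1.2 N m): the plate stays where it is left. Aluminium plate 130 mm wide, 8 mm thick, top 126 mm above the bench; bars 7 mm high along its long edges end 50 mm short of the slot's centre.
- cover_pivot (a point): pivot axis of the cover plate, at the plate's top face; z up, y points from the slot to the pivot. The 60 mm pour opening is 190 mm, the knob 310 mm and the slot's centre 405 mm from it.
- cover_knob (a point): black upright knob on the cover plate, 24 mm across, its top 42 mm above the plate; this point is on its axis 28 mm above the plate's top face, at the height to grip. Moves with the plate.
- cover_slot (a point): centre of the slot at the plate's top face, moving with the plate; slot 44 mm long along this frame's y, 14 mm wide along x, ends rounded, 8 mm deep. With the cover square the keeper post's flat top is right under all of it, with one upright hole, 12.5 mm wide and 38 mm deep, midway across the slot and anywhere up to 12 mm either way along it from the centre (hidden, differs each time).
- pin: loose drop pin of 90 g, standing upright in its rest at the start; origin at the middle of its tip, z up along the pin. Steel shank 10 mm in diameter and 40 mm long from tip to collar, its last 8 mm tapering to 5 mm at the tip; collar 26 mm across from 40 to 46 mm; above it a red handle 20 mm across, from 46 to 94 mm.
- pin_grip (a point): middle of the red handle, on the pin's axis 70 mm above its tip: the place to grip.
- pin_tip (a point): middle of the pin's tip. When the pin is home its collar stands on the cover plate and this point is 40 mm below the plate's top face, 32 mm deep in the post's hole.
- pin_rest: fixed wooden block 55 x 100 x 52 mm with two upright holes of 12.5 mm at its y = -24 and +24 mm; the pin stands in the -24 mm hole with its collar on the block. Origin under its middle.
- sanding_block: dark grey sanding block 53 x 87 x 28 mm on the bench; leave it alone.
- parts_tin: flat blue tin 116 x 155 x 38 mm near the front right; leave it alone.

How it is judged (in metres and radians):
On the way, in this order (a step that is already met when the one before it is completed fails the run):
1. the cover plate is swung square against its stop (within 0.015 rad), the pin not yet through it (value of joint cover below 0.015 rad and distance between pin_tip and cover_slot above 0.05 m), for 0.2 s.
2. the pin has dropped through the slot into the hidden hole, at least 36 mm below the plate's top face (z of pin_tip in the frame of cover_slot below -0.036 m and horizontal distance between pin_tip and cover_slot below 0.02 m), for 0.2 s.
At the end, for the whole second after the job is handed in: The cover is square (joint under 0.02 rad) and the pin stands at rest in the slot and the hidden hole: tip at least 36 mm below the plate's top face (home is 40), within 20 mm of the slot's centre, tilted less than 0.15 rad (all of step 2 and value of joint cover below 0.02 rad and angle between pin's own z axis and vertical below 0.15 rad and linear speed of pin below 0.02 m/s); the robot touches nothing.
It fails at once if the sanding block is moved by more than 30 mm (distance of sanding_block from where it was at the start of the episode above 0.03 m).
It fails at once if the blue tin is moved by more than 30 mm (distance of parts_tin from where it was at the start of the episode above 0.03 m).
It also fails if it takes over 51 s, if anything falls off the work surface, if the arm or the gripper's body presses on something with over 40 N, if the wrist force passes 120 N, or if a joint passes its speed limit or range.

## Robot

A 6-joint arm with a two-finger parallel gripper is mounted at the origin on a cart in front of the work surface, level with it; the furniture and walls round the work are solid. World frame = base frame: x ahead of the robot, y to its left, z up, the work surface at z = 0. Lengths are in mm, angles in rad, forces in N, time in s.
With the tool pointing down it reaches from about 275 to 1000 mm from the base axis. Payload 8.4 kg.
Tool frame: the origin (TCP) lies between the finger pads; the fingertips stand r.finger_overhang ahead of it and the grasp point (between the pads) is the TCP (r.finger_overhang is the distance from the TCP to the fingertips, in mm); z points along the fingers, y is the line along which they close (so a half turn about z gives the same grasp; the last joint's range is limited). The gripper opens to 85 mm and grips with 20 to 120 N. Pads are 22 mm wide; open, the fingers measure 114 mm over their backs; the gripper's body (76 mm by 85 mm) begins 54 mm behind the grasp point. The pads swing forward as they close: fully open they stand 13 mm farther back than shut.
Start: joints at [1.244, 0.353, 1.633, -0, 1.155, -0.002], TCP at [199.448, 592.324, 225.981] pointing down, gripper open.
Joint ranges: [-2.63, 2.63], [-0.92, 2.1], [0.06, 2.66], [-1.3, 4.44], [0, 2.69], [-3.02, 3.02]. Speed limits (rad/s): [2.22, 2.22, 2.79, 3.14, 3.14, 3.14].

## Interface

Orientations are given as [roll, pitch, yaw] about the fixed x, y, z axes, in that order (R = Rz(yaw) Ry(pitch) Rx(roll)).
In Python, from rig import r, cams, sign_off gives the robot as it stands.
- The arm moves only by the shell command python3 -m crank 'ROWS' [FORCE]. ROWS is JSON, a list of rows, each a list of 7 numbers: the shift along the tool's x, y, z in m, then the turn, a rotation vector about the tool's x, y, z in rad, then the closure, from 0 (fully open) to 1 (shut). In form: [[dx, dy, dz, ax, ay, az, gripper], ...]. A call has 1 to 5 rows; each row is the pose to reach, as a shift and turn from the pose commanded when the call began, along the tool's axes at that moment; what a row does not reach only later rows make up. A row lasts 1/10 s, in which the tool goes at most 50 mm and 8.59 degrees, less where a joint would pass 70% of its speed; a pose out of reach is approached as far as the arm can. A call with a gripper value outside its range is refused whole. The fingers move at their own pace and stop on an object; FORCE is the grip in N (left out, the last holds). Time passes only in rows, so rows that repeat a pose let the fingers close. It gives the time, the measured TCP pose, the force, the opening and the grip force at its end, in the units of the state.
- r.sense(): the state, without advancing time (a new reading comes with each control period).
- cams.grab_frame(name): name is "scene" or "side" or "wrist"; returns a dict with "image" (420x560x3 uint8, red, green, blue), "fx", "fy", "cx", "cy" (pixels), "D" ([k1, k2, p1, p2, k3] as OpenCV has them; the pictures are not rectified), "position" and "orientation" of the camera in the world. Camera axes: x right, y down, z forward; pixel columns grow to the right and rows downward; lengths in mm; the calibration is good to about 2 mm. A picture is of the moment at which its call begins. There is no depth.
- sign_off(): hands the job in; it is judged then, once.
The state is a dict: "clock": time; "qpos": joint angles; "qvel": joint speeds; "joint_efforts": joint torques, N m; "eef_pos": TCP position; "tcp_rot": TCP orientation; "contact_force": force on the tool from outside, world axes, zero at the start; "wrist_torque": the same for the moment, N m; "opening": opening from 0.0 (shut) to 1.0 (fully open); "grasp_force": force on a finger pad.
Only numpy, scipy, OpenCV 4.12 (cv2) and the standard library are available. Lean on these libraries where they do the work, as an engineer would, in place of code of your own. Each camera call takes 0.05 s, during which the arm holds its last target. There are 200 camera calls.

## Working session

There is one attempt and no reset: what is moved stays moved. The work goes in short steps, Python scripts to look and compute and a shell command to move; the robot and the scene stay as the last step left them, time stands still between calls to the robot, and variables do not carry over. Pictures are saved under pics/ and viewed, at most 10 in all, crops included, and the job is handed in when it is done.

```bash
ls; mkdir -p pics; cat > h.py <<'E'
import numpy as np, cv2
from scipy.spatial.transform import Rotation as Ro
def Rm(o):
    o=np.array(o,float)
    if o.shape==(3,3): return o
    return Ro.from_euler('xyz',o).as_matrix() if o.size==3 else Ro.from_quat(o).as_matrix()
def ray(f,uv):
    K=np.array([[f['fx'],0,f['cx']],[0,f['fy'],f['cy']],[0,0,1]])
    p=cv2.undistortPoints(np.array([[uv]],float),K,np.array(f['D'],float))[0,0]
    d=Rm(f['orientation'])@np.array([p[0],p[1],1]); return np.array(f['position'],float),d/np.linalg.norm(d)
def atz(f,uv,z):
    o,d=ray(f,uv); return o+d*(z-o[2])/d[2]
def tri(fs,uvs):
    A=np.zeros((3,3));b=np.zeros(3);L=[]
    for f,uv in zip(fs,uvs):
        o,d=ray(f,uv);P=np.eye(3)-np.outer(d,d);A+=P;b+=P@o;L.append((P,o))
    x=np.linalg.solve(A,b); return x,[round(np.linalg.norm(P@(x-o)),1) for P,o in L]
def proj(f,X):
    K=np.array([[f['fx'],0,f['cx']],[0,f['fy'],f['cy']],[0,0,1]]);R=Rm(f['orientation']).T
    return cv2.projectPoints(np.array([X],float),cv2.Rodrigues(R)[0],-R@np.array(f['position'],float),K,np.array(f['D'],float))[0].reshape(-1,2)[0]
E
python3 - <<'E'
from rig import r,cams
import cv2,pickle
s=r.sense();print(s,r.finger_overhang)
for n in("scene","side","wrist"):
    f=cams.grab_frame(n);pickle.dump(f,open(f'pics/{n}0.pkl','wb'))
    cv2.imwrite(f'pics/{n}0.png',cv2.resize(f['image'][:,:,::-1],None,fx=1.42,fy=1.42));print(n,{k:v for k,v in f.items() if k!='image'})
E
```

```text
pics
{'clock': 0.0, 'qpos': array([ 1.24364395e+00,  3.53655530e-01,  1.63415375e+00,  5.54822502e-07,
        1.15517523e+00, -2.38851938e-03]), 'qvel': array([-1.19300235e-03,  1.49990869e-03, -1.48929587e-06,  1.99407967e-04,
        1.92417420e-03, -3.64119651e-04]), 'joint_efforts': array([-1.95473098e-03, -6.05264711e+01, -3.42064154e+01, -6.46569356e-05,
        9.52846109e-03, -1.98257317e-05]), 'eef_pos': array([199.26457737, 591.86976303, 225.24867576]), 'tcp_rot': array([-3.14020081e+00, -3.83172821e-06,  2.81682857e+00]), 'contact_force': array([-0.33400506, -0.08683125, -0.13505699]), 'wrist_torque': array([-0.02482544, -0.00590998,  0.01019011]), 'grasp_force': 0.0, 'opening': 0.9958682095541311} 19.0
scene {'fx': 507.8084658681607, 'fy': 507.8084658681607, 'cx': 274.0350528428948, 'cy': 205.47233967975086, 'D': array([-0.16118614,  0.        ,  0.        ,  0.        ,  0.        ]), 'position': array([-292.76946953, -585.58732424, 1004.6411366 ]), 'orientation': array([-2.32056153,  0.02076753, -0.99857014])}
side {'fx': 507.2666118188392, 'fy': 507.2666118188392, 'cx': 276.7136140426597, 'cy': 202.0623399042968, 'D': array([-0.12239572,  0.        ,  0.        ,  0.        ,  0.        ]), 'position': array([ 193.68939035, -984.89607369,  967.897903  ]), 'orientation': array([-2.27348226,  0.00460322, -0.34688914])}
wrist {'fx': 294.0642182770143, 'fy': 294.0642182770143, 'cx': 287.34465760427395, 'cy': 209.84373533534253, 'D': array([-0.0432296,  0.       ,  0.       ,  0.       ,  0.       ]), 'position': array([123.27660685, 618.17603852, 372.9360254 ]), 'orientation': array([2.82955809e+00, 1.02478229e-03, 1.24467243e+00])}
```

View pics/scene0.png

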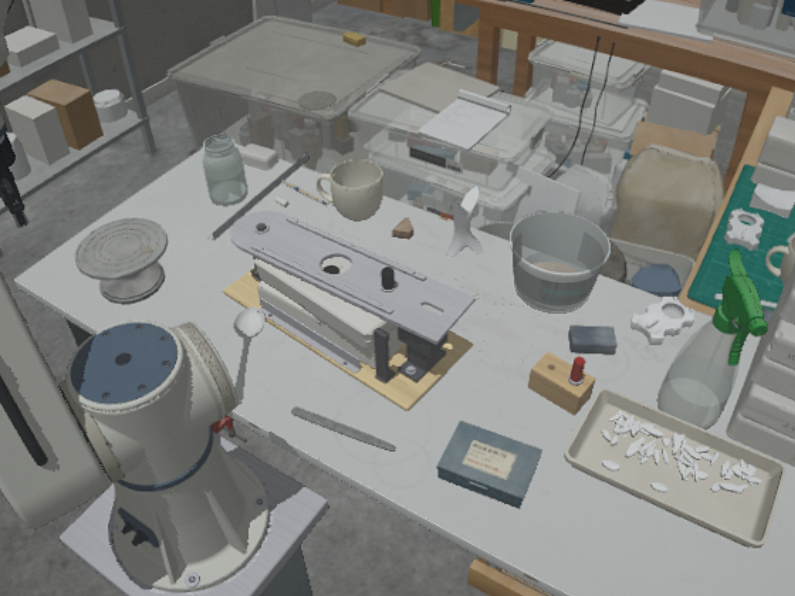

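View pics/side0.png

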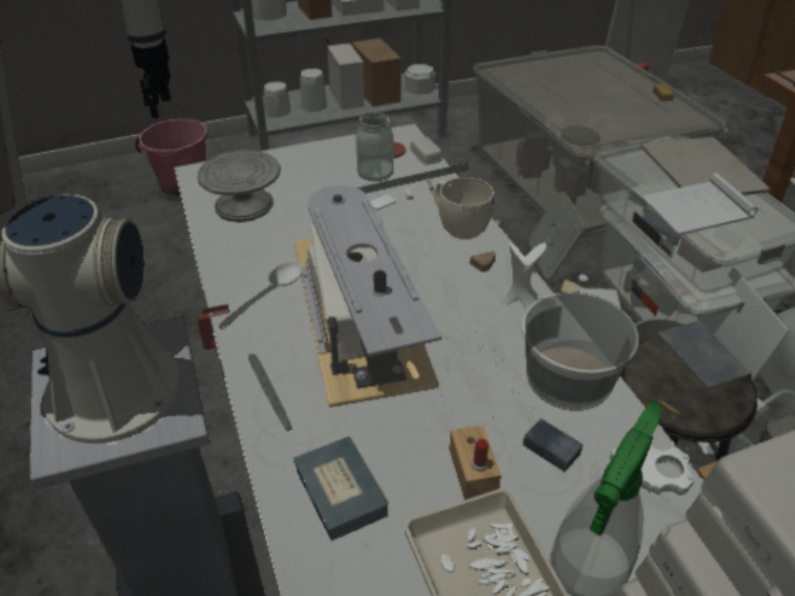

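The scene view shows the knob top at about (388,269), slot (432,307), pivot (262,228), pin top (578,360) and stop post (382,332). The side view (same scale) shows the knob at (380,273), slot (396,325), pivot (338,198), pin top (481,441) and stop top (334,320).

```bash
python3 - <<'E'
import pickle,numpy as np
from h import *
a=pickle.load(open('pics/scene0.pkl','rb'));b=pickle.load(open('pics/side0.pkl','rb'));k=1.42
P={'knobtop':((388,269),(380,273)),'slot':((432,307),(396,325)),'pivot':((262,228),(338,198)),'pintop':((578,360),(481,441)),'stoptop':((382,332),(334,320)),'otherhole':((551,367),(470,440)),'opening':((334,266),(361,255))}
for n,(u,v) in P.items():
    x,e=tri([a,b],[np.array(u)/k,np.array(v)/k]);print(n,x.round(1),e)
for n,z in(('slot',126),('pivot',126),('opening',126),('knobtop',168),('otherhole',52)):
    print(n,atz(a,np.array(P[n][0])/k,z).round(),atz(b,np.array(P[n][1])/k,z).round())
E
```

```text
knobtop [503.7 -49.5 166. ] [np.float64(0.0), np.float64(0.0)]
slot [ 499.5 -142.8  123.7] [np.float64(0.2), np.float64(0.2)]
pivot [515.4 259.5 128.5] [np.float64(2.1), np.float64(2.1)]
pintop [ 538.3 -404.2  102.4] [np.float64(1.9), np.float64(1.9)]
stoptop [ 400.8 -102.4  128.9] [np.float64(2.3), np.float64(2.3)]
otherhole [ 544.6 -360.    50.3] [np.float64(0.6), np.float64(0.6)]
opening [507.2  75.8 114.1] [np.float64(0.1), np.float64(0.1)]
slot [ 497. -144.  126.] [ 499. -145.  126.]
pivot [515. 259. 126.] [518. 267. 126.]
opening [496.  67. 126.] [503.  61. 126.]
knobtop [502. -51. 168.] [503. -52. 168.]
otherhole [ 543. -361.   52.] [ 544. -361.   52.]
```

```bash
cat > plan.py <<'E'
import sys
from rig import r
from h import *
def plan(x,y,z,yaw):
    s=r.sense();R=Rm(s['tcp_rot']);d=R.T@(np.array([x,y,z])-s['eef_pos'])/1000
    w=Ro.from_matrix(R.T@Ro.from_euler('xyz',[np.pi,0,yaw]).as_matrix()).as_rotvec()
    print('t',round(s['clock'],2),'pos',s['eef_pos'].round(1),'rpy',s['tcp_rot'].round(3),'F',s['contact_force'].round(1),'op',round(s['opening'],3),'gf',round(s['grasp_force'],1));print('shift',d.round(4),'turn',w.round(3))
if __name__=='__main__': plan(*map(float,sys.argv[1:]))
E
python3 plan.py 504 -50 230 1.5
```

```text
t 0.15 pos [199.3 592.  225.4] rpy [-3.141 -0.     2.817] F [-0.1  0.4 -0.2] op 0.995 gf 0.0
shift [-0.4936 -0.5112 -0.004 ] turn [-1.000e-03  1.000e-03  1.317e+00]
```

```bash
for i in 1; do python3 -m crank '[[-0.03,-0.03,-0.02,0,0,0.1,0.3],[-0.07,-0.07,-0.02,0,0,0.22,0.3],[-0.1,-0.1,-0.02,0,0,0.35,0.3],[-0.13,-0.13,-0.02,0,0,0.48,0.3],[-0.165,-0.165,-0.02,0,0,0.6,0.3]]' 40; done; python3 plan.py 504 -50 230 1.5
```

```text
clock: 0.65
eef_pos: [303.5, 382.0, 245.9]
tcp_rot: [3.141, -0.0, 2.212]
contact_force: [0.9, 0.2, -0.3]
opening: 0.705
grasp_force: 0.0
t 0.65 pos [303.5 382.  245.9] rpy [ 3.141 -0.     2.212] F [ 0.9  0.2 -0.3] op 0.705 gf 0.0
shift [-0.4661 -0.0978  0.0158] turn [ 0.    -0.     0.712]
```

```bash
python3 -m crank '[[-0.048,-0.01,0,0,0,0.1,0.3],[-0.096,-0.02,0,0,0,0.2,0.3],[-0.144,-0.03,0,0,0,0.3,0.3],[-0.192,-0.04,0,0,0,0.4,0.3],[-0.24,-0.05,0,0,0,0.5,0.3]]'; python3 plan.py 504 -50 230 1.5
```

```text
clock: 1.15
eef_pos: [408.1, 159.7, 246.1]
tcp_rot: [3.141, -0.0, 1.713]
contact_force: [1.3, -0.5, -0.8]
opening: 0.697
grasp_force: 0.0
t 1.15 pos [408.1 159.7 246.1] rpy [ 3.141 -0.     1.713] F [ 1.3 -0.5 -0.8] op 0.697 gf 0.0
shift [-0.2212  0.0653  0.0161] turn [ 0.    -0.     0.213]
```

```bash
python3 -m crank '[[-0.045,-0.016,0.003,0,0,0.06,0.3],[-0.09,-0.032,0.006,0,0,0.12,0.3],[-0.13,-0.046,0.009,0,0,0.16,0.3],[-0.17,-0.06,0.012,0,0,0.21,0.3],[-0.17,-0.06,0.012,0,0,0.21,0.3]]'; python3 plan.py 504 -50 230 1.5
```

```text
clock: 1.65
eef_pos: [371.5, -19.1, 233.5]
tcp_rot: [-3.141, 0.001, 1.5]
contact_force: [0.2, 0.2, 0.1]
opening: 0.699
grasp_force: 0.0
t 1.65 pos [371.5 -19.1 233.5] rpy [-3.141e+00  1.000e-03  1.500e+00] F [0.2 0.2 0.1] op 0.699 gf 0.0
shift [-0.0214  0.1343  0.0034] turn [-0.001  0.001  0.   ]
```

```bash
python3 -m crank '[[-0.007,0.045,0,0,0,0,0.3],[-0.014,0.09,0,0,0,0,0.3],[-0.021,0.134,0,0,0,0,0.3],[-0.021,0.134,0,0,0,0,0.3]]'; python3 plan.py 504 -50 154 1.5; python3 - <<'E'
from rig import cams
import cv2,pickle
f=cams.grab_frame('wrist');pickle.dump(f,open('pics/w1.pkl','wb'));cv2.imwrite('pics/w1.png',cv2.resize(f['image'][:,:,::-1],None,fx=1.42,fy=1.42))
from h import *
print(proj(f,(503.7,-49.5,168))*1.42,f['position'])
E
```

```text
clock: 2.05
eef_pos: [510.5, -45.2, 233.7]
tcp_rot: [3.139, -0.0, 1.507]
contact_force: [0.5, -0.0, 0.2]
opening: 0.699
grasp_force: 0.0
t 2.05 pos [510.5 -45.2 233.7] rpy [ 3.139 -0.     1.507] F [ 0.5 -0.   0.2] op 0.699 gf 0.0
shift [-0.0052 -0.0064  0.0797] turn [ 0.003 -0.     0.007]
[398.81571211 324.98270767] [513.80978857  34.4591289  381.32542611]
```

View pics/w1.png

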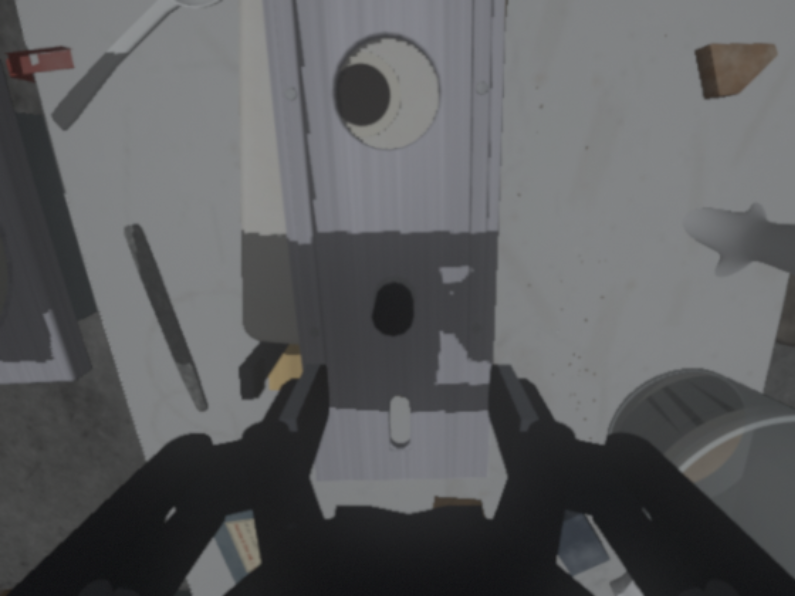

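The wrist view shows the knob top at about (394,315), the slot at (400,420), the pour opening at (388,92) and the stop post at (262,368), which puts the knob within 4 mm of my estimate.

```bash
python3 -m crank '[[-0.002,-0.0085,0.03,0,0,0,0.3],[-0.002,-0.0085,0.065,0,0,0,0.3],[-0.002,-0.0085,0.079,0,0,0,0.3],[-0.002,-0.0085,0.079,0,0,0,0.3]]'; python3 - <<'E'
import pickle;from h import *
f=pickle.load(open('pics/w1.pkl','rb'))
for n,u,z in(('slot',(400,420),126),('knob',(394,315),168),('opening',(388,93),126),('stop',(262,362),132)):print(n,atz(f,np.array(u)/1.42,z).round(1))
E
```

```text
clock: 2.5
eef_pos: [494.3, -45.4, 153.0]
tcp_rot: [-3.137, -0.0, 1.508]
contact_force: [-0.5, -0.5, -0.5]
opening: 0.697
grasp_force: 0.0
slot [ 497.3 -138.6  126. ]
knob [501.5 -43.5 168. ]
opening [505.6  73.2 126. ]
stop [409.4 -84.1 132. ]
```

```bash
python3 -m crank '[[0,0,0,0,0,0,0.8],[0,0,0,0,0,0,0.8],[0,0,0,0,0,0,0.8],[0,0,0,0,0,0,0.8],[0,0,0,0,0,0,0.8]]' 40;python3 plan.py 480 -47 154 1.5
```

```text
clock: 3.0
eef_pos: [498.6, -46.3, 156.8]
tcp_rot: [3.137, -0.0, 1.507]
contact_force: [1.5, 1.1, 5.2]
opening: 0.223
grasp_force: 36.6
t 3.0 pos [498.6 -46.3 156.8] rpy [ 3.137 -0.     1.507] F [1.5 1.1 5.2] op 0.223 gf 36.6
shift [-0.0019 -0.0186  0.0027] turn [ 0.004 -0.     0.007]
```

```bash
python3 -m crank '[[0,-0.006,0,0,0,0,0.8],[0,-0.012,0,0,0,0,0.8],[0,-0.018,0,0,0,0,0.8],[0,-0.021,0,0,0,0,0.8],[0,-0.021,0,0,0,0,0.8]]';python3 plan.py 480 -47 154 1.5
```

```text
clock: 3.5
eef_pos: [477.3, -44.6, 156.7]
tcp_rot: [3.137, -0.001, 1.506]
contact_force: [3.1, 2.9, 8.2]
opening: 0.219
grasp_force: 41.3
t 3.5 pos [477.3 -44.6 156.7] rpy [ 3.137e+00 -1.000e-03  1.506e+00] F [3.1 2.9 8.2] op 0.219 gf 41.3
shift [-0.0022  0.0028  0.0027] turn [ 0.004 -0.001  0.006]
```

Still only friction force (about 3 N), so I continue in small steps until the stop pushes back.

```bash
python3 -m crank '[[0,-0.002,0,0,0,0,0.8],[0,-0.004,0,0,0,0,0.8],[0,-0.004,0,0,0,0,0.8]]'|egrep 'pos|force';python3 -m crank '[[0,-0.002,0,0,0,0,0.8],[0,-0.004,0,0,0,0,0.8],[0,-0.004,0,0,0,0,0.8]]' | egrep 'pos|force'
```

```text
eef_pos: [476.7, -44.8, 156.9]
contact_force: [15.9, 0.3, -4.5]
grasp_force: 40.0
eef_pos: [476.5, -44.8, 159.0]
contact_force: [21.7, 1.9, 5.3]
grasp_force: 21.0
```

```bash
python3 -m crank '[[0,0.003,0,0,0,0,0.7],[0,0.004,0,0,0,0,0.3],[0,0.004,0,0,0,0,0.3],[0,0.004,0,0,0,0,0.3],[0,0.004,0,0,0,0,0.3]]';python3 -m crank '[[0,0,-0.05,0,0,0,0.3],[0,0,-0.08,0,0,0,0.3],[-0.05,0,-0.08,0,0,0,0.3],[-0.1,0,-0.08,0,0,0,0.3],[-0.15,0,-0.08,0,0,0,0.3]]'|egrep 'pos|force'
python3 plan.py 538 -404 230 1.5;python3 - <<'E'
from rig import cams
import cv2,pickle,numpy as np
a=cams.grab_frame('scene');b=cams.grab_frame('side')
pickle.dump((a,b),open('pics/ab2.pkl','wb'))
g=lambda f,c:cv2.resize(f['image'][c[1]:c[3],c[0]:c[2],::-1],(400,500),interpolation=cv2.INTER_CUBIC)
# left crop scene 160,160..340,?  ; 
cv2.imwrite('pics/c2.png',np.hstack([g(a,(250,180,354,310)),g(b,(220,170,324,300))]))
E
```

```text
clock: 4.6
eef_pos: [471.1, -44.7, 154.7]
tcp_rot: [-3.14, 0.0, 1.507]
contact_force: [0.6, 0.6, -0.4]
opening: 0.694
grasp_force: 0.0
eef_pos: [461.9, -195.7, 235.3]
contact_force: [0.9, -0.5, 0.4]
grasp_force: 0.0
t 5.1 pos [ 461.9 -195.7  235.3] rpy [3.141 0.    1.508] F [ 0.9 -0.5  0.4] op 0.694 gf 0.0
shift [-0.2032  0.0889  0.0054] turn [0.    0.    0.008]
```

View pics/c2.png

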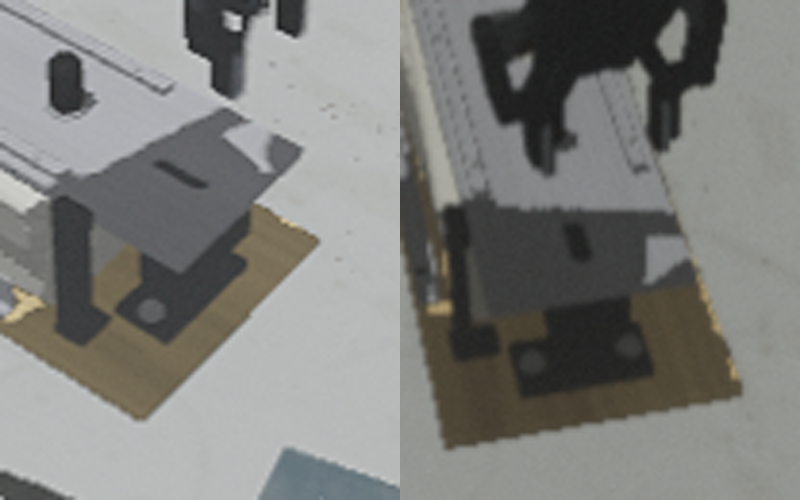

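The crop shows the plate's edge against the stop, with the slot at crop (182,175) in the scene view and (177,242) in the side view, and the dark post below it. Next I go to the pin.

```bash
python3 -m crank '[[-0.04,0.018,0,0,0,0,0.3],[-0.08,0.036,0,0,0,0,0.3],[-0.12,0.054,0,0,0,0,0.3],[-0.16,0.072,0,0,0,0,0.3],[-0.203,0.089,0,0,0,0,0.3]]' >/dev/null;python3 -m crank '[[0,0,0,0,0,0,0.3],[0,0,0,0,0,0,0.3]]'; python3 plan.py 538 -404 82 1.5; python3 - <<'E'
from rig import cams
import cv2,pickle
from h import *
a,b=pickle.load(open('pics/ab2.pkl','rb'));s=104/400
u=(250+182*s,180+175*s);v=(220+177*s,170+242*s)
print('slot',tri([a,b],[u,v]),atz(a,u,126),atz(b,v,126))
f=cams.grab_frame('wrist');pickle.dump(f,open('pics/w3.pkl','wb'));cv2.imwrite('pics/w3.png',cv2.resize(f['image'][:,:,::-1],None,fx=1.42,fy=1.42))
print(proj(f,(538.3,-404.2,106))*1.42)
E
```

```text
clock: 5.9
eef_pos: [537.7, -402.8, 233.8]
tcp_rot: [-3.14, -0.001, 1.506]
contact_force: [-0.3, -0.3, 0.4]
opening: 0.699
grasp_force: 0.0
t 5.9 pos [ 537.7 -402.8  233.8] rpy [-3.140e+00 -1.000e-03  1.506e+00] F [-0.3 -0.3  0.4] op 0.699 gf 0.0
shift [-0.0014  0.0006  0.1518] turn [-0.002 -0.001  0.006]
slot (array([ 466.37974413, -142.50686737,  119.96278407]), [np.float64(0.8), np.float64(0.8)]) [ 460.29205922 -146.26512812  126.        ] [ 465.0366719  -147.48496925  126.        ]
[411.73096973 287.30996695]
```

View pics/w3.png

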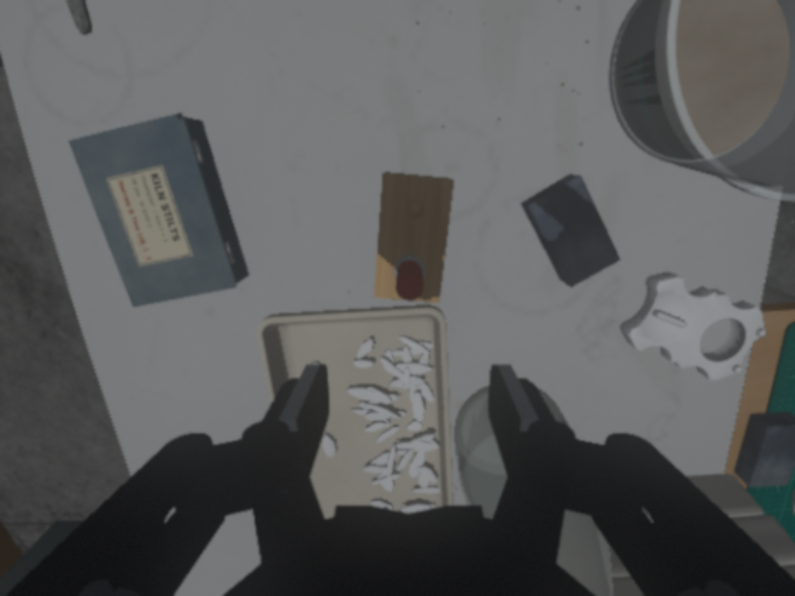

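```bash
python3 - <<'E'
import pickle
from h import *
a=pickle.load(open('pics/scene0.pkl','rb'));b=pickle.load(open('pics/side0.pkl','rb'));k=1.42
for n,u,v in(('top',(736,257),(655,405)),('front tip',(715,315),(598,500)),('shoulder/neck',(740,365),(600,530))):print(n,tri([a,b],[np.array(u)/k,np.array(v)/k]))
print(atz(a,np.array((695,415))/k,0),atz(b,np.array((597,575))/k,0))
w=pickle.load(open('pics/w3.pkl','rb'))
print('pin',atz(w,np.array((410,287))/k,106),'bottle base',atz(w,np.array((500,440))/k,0), atz(w,np.array((445,440))/k,60),atz(w,np.array((458,430))/k,60),'blk corners',[atz(w,np.array(c)/k,52).round() for c in((384,172),(453,178))])
E
```

```text
top (array([ 664.84260728, -578.48613588,  318.94147375]), [np.float64(4.5), np.float64(4.5)])
front tip (array([ 602.05326028, -596.14450529,  223.81033195]), [np.float64(20.3), np.float64(20.3)])
shoulder/neck (array([ 576.67783741, -643.00741727,  195.23558894]), [np.float64(4.9), np.float64(4.9)])
[ 617.10581854 -616.12616766    0.        ] [ 635.68569276 -614.08456846    0.        ]
pin [ 537.12710802 -403.90017176  106.        ] bottle base [ 621.59795403 -613.85151756    0.        ] [ 558.79140824 -564.63224863   60.        ] [ 570.93780591 -554.65711025   60.        ] blk corners [array([ 522., -328.,   52.]), array([ 575., -336.,   52.])]
```

The pin top is at about (410,287) in the wrist view, i.e. (537,-404) at z=106, agreeing with the first triangulation. The spray bottle is over 150 mm away.

```bash
python3 -m crank '[[-0.001,0,0.045,0,0,0,0.3],[-0.001,0,0.09,0,0,0,0.3],[-0.001,0,0.13,0,0,0,0.3],[-0.001,0,0.151,0,0,0,0.3],[-0.001,0,0.151,0,0,0,0.3]]'|egrep 'pos|force'; python3 -m crank '[[0,0,0,0,0,0,0.9],[0,0,0,0,0,0,0.9],[0,0,0,0,0,0,0.9],[0,0,0,0,0,0,0.9],[0,0,0,0,0,0,0.9]]' 80; python3 plan.py 538 -404 82 1.5
```

```text
eef_pos: [535.8, -400.6, 80.7]
contact_force: [-0.9, 0.2, -0.7]
grasp_force: 0.0
clock: 6.95
eef_pos: [538.9, -404.4, 86.4]
tcp_rot: [3.139, 0.002, 1.507]
contact_force: [-2.5, 1.4, 7.0]
opening: 0.193
grasp_force: 78.1
t 6.95 pos [ 538.9 -404.4   86.4] rpy [3.139e+00 2.000e-03 1.507e+00] F [-2.5  1.4  7. ] op 0.193 gf 78.1
shift [ 0.0003 -0.001   0.0044] turn [0.002 0.002 0.007]
```

```bash
python3 -m crank '[[0,0,-0.04,0,0,0,0.9],[0,0,-0.085,0,0,0,0.9],[0,0,-0.13,0,0,0,0.9],[0,0,-0.165,0,0,0,0.9],[0,0,-0.165,0,0,0,0.9]]';python3 plan.py 463 -190 248 1.451
```

```text
clock: 7.45
eef_pos: [540.6, -405.6, 256.7]
tcp_rot: [3.132, 0.006, 1.507]
contact_force: [0.7, -0.2, -0.5]
opening: 0.185
grasp_force: 79.1
t 7.45 pos [ 540.6 -405.6  256.7] rpy [3.132 0.006 1.507] F [ 0.7 -0.2 -0.5] op 0.185 gf 79.1
shift [ 0.2102 -0.0914  0.0065] turn [0.01  0.006 0.056]
```

```bash
python3 -m crank '[[0.04,-0.018,0,0,0,0.01,0.9],[0.08,-0.036,0,0,0,0.02,0.9],[0.12,-0.054,0.003,0,0,0.03,0.9],[0.165,-0.072,0.006,0,0,0.045,0.9],[0.21,-0.091,0.006,0,0,0.056,0.9]]'>/dev/null;python3 -m crank '[[0,0,0,0,0,0,0.9],[0,0,0,0,0,0,0.9]]';python3 plan.py 463 -145 200 1.451;python3 - <<'E'
from rig import cams
import cv2,pickle,numpy as np
F={n:cams.grab_frame(n) for n in('wrist','scene','side')}
pickle.dump(F,open('pics/F4.pkl','wb'))
from h import *
from rig import r
t=r.sense()['eef_pos']-np.array([0,0,74])
q=[F['wrist']['image'][120:420,140:440]]
for n in('scene','side'):
    u,v=proj(F[n],t).astype(int);print(n,u,v);u-=50;v-=75
    q.append(F[n]['image'][v:v+150,u:u+100])
cv2.imwrite('pics/c4.png',np.hstack([cv2.resize(x,s,interpolation=cv2.INTER_CUBIC) for x,s in zip(q,((400,400),(200,400),(200,400)))] if 0 else [cv2.resize(q[0],(450,450),interpolation=cv2.INTER_CUBIC)]+[cv2.resize(cv2.resize(x[:,:],(170,255)) if 0 else x,(175,450) if 0 else (300,450),interpolation=cv2.INTER_CUBIC)[:,62:237] for x in q[1:]])[:,:,::-1])
E
```

```text
clock: 8.15
eef_pos: [460.6, -187.5, 243.5]
tcp_rot: [3.14, 0.0, 1.453]
contact_force: [0.0, -0.0, -0.9]
opening: 0.186
grasp_force: 79.1
t 8.15 pos [ 460.6 -187.5  243.5] rpy [3.14  0.    1.453] F [ 0.  -0.  -0.9] op 0.186 gf 79.1
shift [ 0.0425 -0.0027  0.0435] turn [0.001 0.    0.002]
scene 313 219
side 270 231
```

View pics/c4.png

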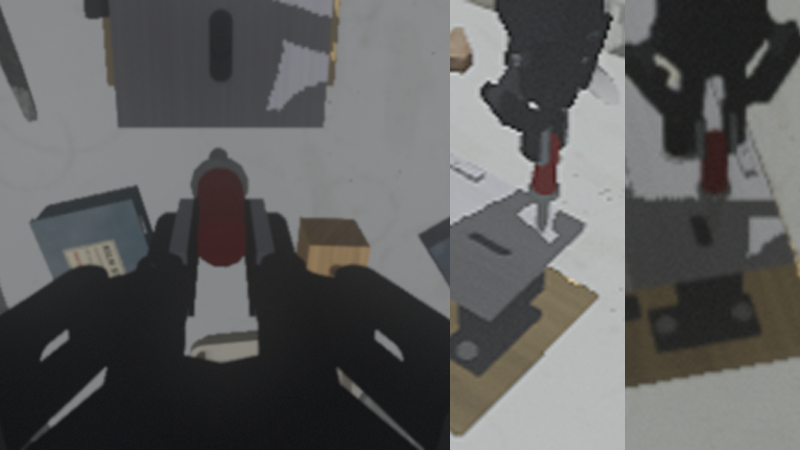

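The wrist crop shows the slot centre at (221,45) and the pin tip at (218,152). In the scene crop the tip is at (544,236). The pin looks upright in the grip.

```bash
python3 - <<'E'
import pickle
from h import *
F=pickle.load(open('pics/F4.pkl','rb'));w,a,b=F['wrist'],F['scene'],F['side']
c=lambda x,y:(140+x/1.5,120+y/1.5)
for p in((221,45),(220,10),(221,81)):print('slot',atz(w,c(*p),126))
print('slot scene',tri([w,a],[c(221,45),(263+(490-450+62)/3,144+243/3)]),'side',tri([w,b],[c(221,45),(220+(702-625+62)/3,156+230/3)]))
u=(263+(544-450+62)/3,144+236/3)
print('tip',tri([w,a],[c(218,152),u]),atz(w,c(218,152),168))
print(proj(w,(460.6,-187.5,168)),c(218,152))
E
```

```text
slot [ 464.96856425 -137.76430554  126.        ]
slot [ 466.78923283 -117.7187394   126.        ]
slot [ 462.38992125 -159.25417779  126.        ]
slot scene (array([ 465.91255874, -139.98857561,  119.34008251]), [np.float64(1.8), np.float64(1.8)]) side (array([ 466.63073302, -139.11952523,  118.66928029]), [np.float64(1.8), np.float64(1.8)])
tip (array([ 458.02735824, -193.34770322,  161.43388906]), [np.float64(2.0), np.float64(2.0)]) [ 457.12702028 -189.36390403  168.        ]
[289.33433362 218.69084839] (285.33333333333337, 221.33333333333331)
```

```bash
python3 -m crank '[[0.025,0.001,0,0,0,0,0.9],[0.053,0.0015,0,0,0,0,0.9],[0.053,0.0015,0.02,0,0,0,0.9],[0.053,0.0015,0.035,0,0,0,0.9],[0.053,0.0015,0.035,0,0,0,0.9]]'>/dev/null;python3 -m crank '[[0,0,0,0,0,0,0.9],[0,0,0,0,0,0,0.9]]';python3 - <<'E'
from rig import cams
import cv2,pickle,numpy as np
F={n:cams.grab_frame(n) for n in('wrist','scene','side')}
pickle.dump(F,open('pics/F5.pkl','wb'))
q=[F['wrist']['image'][150:300,200:375],F['scene']['image'][170:250,255:350],F['side']['image'][180:260,220:315]]
cv2.imwrite('pics/c5.png',np.hstack([cv2.resize(x,(266,240 if i else 228),interpolation=cv2.INTER_CUBIC)[:228] for i,x in enumerate(q)])[:,:,::-1])
E
```

```text
clock: 9.0
eef_pos: [469.2, -136.6, 208.7]
tcp_rot: [3.141, 0.0, 1.45]
contact_force: [1.4, 1.0, -0.6]
opening: 0.187
grasp_force: 79.1
```

View pics/c5.png

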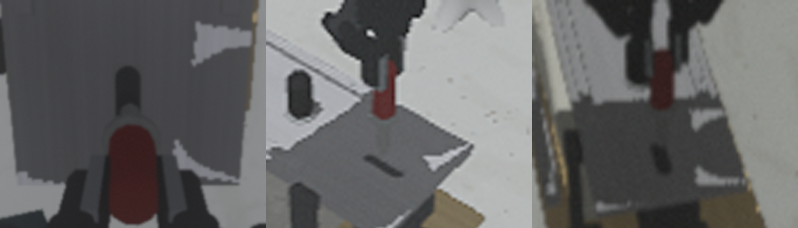

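The pin tip is just above the slot and in line with it: wrist crop tip at about (127,110), slot column 128. I lower gently.

```bash
python3 -m crank '[[0,0,0.004,0,0,0,0.9],[0,0,0.008,0,0,0,0.9],[0,0,0.012,0,0,0,0.9],[0,0,0.012,0,0,0,0.9]]'|egrep 'pos|force';python3 -m crank '[[0,0,0.003,0,0,0,0.9],[0,0,0.006,0,0,0,0.9],[0,0,0.006,0,0,0,0.9]]'|egrep 'pos|force'
```

```text
eef_pos: [468.0, -135.7, 195.2]
contact_force: [-0.8, 0.3, -0.5]
grasp_force: 79.1
eef_pos: [468.6, -135.9, 189.7]
contact_force: [-0.4, -0.7, -0.5]
grasp_force: 79.1
```

```bash
python3 -m crank '[[0,0,0.002,0,0,0,0.9],[0,0,0.004,0,0,0,0.9],[0,0,0.004,0,0,0,0.9]]'|egrep 'pos|force';python3 -m crank '[[0,0,0.002,0,0,0,0.9],[0,0,0.004,0,0,0,0.9],[0,0,0.004,0,0,0,0.9]]'|egrep 'pos|force'
```

```text
eef_pos: [468.4, -136.0, 185.7]
contact_force: [-0.2, -0.8, -0.3]
grasp_force: 79.1
eef_pos: [468.3, -135.9, 181.6]
contact_force: [0.6, -2.7, -0.8]
grasp_force: 79.1
```

```bash
python3 -m crank '[[0,0,0.003,0,0,0,0.9],[0,0,0.005,0,0,0,0.9],[0,0,0.005,0,0,0,0.9]]'|egrep 'pos|force';python3 plan.py 468 -136 160 1.45; python3 - <<'E'
from rig import cams
import cv2,pickle,numpy as np
F={n:cams.grab_frame(n) for n in('wrist','scene','side')}
q=[F['wrist']['image'][150:300,200:375],F['scene']['image'][170:250,255:350],F['side']['image'][180:260,220:315]]
cv2.imwrite('pics/c6.png',np.hstack([cv2.resize(x,(266,240 if i else 228),interpolation=cv2.INTER_CUBIC)[:228] for i,x in enumerate(q)])[:,:,::-1])
E
```

```text
eef_pos: [468.3, -135.9, 176.6]
contact_force: [-0.7, -2.4, -2.0]
grasp_force: 79.0
t 10.75 pos [ 468.3 -135.9  176.6] rpy [-3.141  0.     1.451] F [-0.7 -2.4 -2. ] op 0.189 gf 79.0
shift [-0.0002 -0.0003  0.0166] turn [-0.001  0.     0.001]
```

View pics/c6.png

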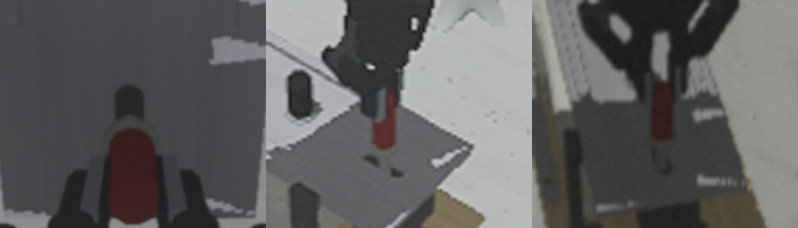

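The shank is in the slot with the collar about 15 mm above the plate, so the tip is already in the hidden hole. I carry on down.

```bash
python3 -m crank '[[0,0,0.003,0,0,0,0.9],[0,0,0.006,0,0,0,0.9],[0,0,0.006,0,0,0,0.9]]'|egrep 'pos|force';python3 -m crank '[[0,0,0.003,0,0,0,0.9],[0,0,0.006,0,0,0,0.9],[0,0,0.006,0,0,0,0.9]]'|egrep 'pos|force'
```

```text
eef_pos: [468.3, -135.9, 170.5]
contact_force: [-1.4, -3.2, -1.8]
grasp_force: 79.0
eef_pos: [468.3, -135.9, 164.5]
contact_force: [-0.9, -3.2, -2.6]
grasp_force: 79.0
```

```bash
python3 -m crank '[[0,0,0.002,0,0,0,0.9],[0,0,0.004,0,0,0,0.9],[0,0,0.004,0,0,0,0.9]]'|egrep 'pos|force';python3 -m crank '[[0,0,0.001,0,0,0,0.9],[0,0,0.003,0,0,0,0.9],[0,0,0.003,0,0,0,0.9]]'|egrep 'pos|force'
```

```text
eef_pos: [468.4, -136.0, 160.8]
contact_force: [-2.0, -3.8, -1.4]
grasp_force: 79.2
eef_pos: [469.2, -136.4, 160.2]
contact_force: [-9.8, -2.5, 25.7]
grasp_force: 82.7
```

Collar seated (z force jumps to 26 N at TCP 160, as predicted). I ease off, release, retreat up and check.

```bash
python3 -m crank '[[0,0,-0.002,0,0,0,0.8],[0,0,-0.002,0,0,0,0.5],[0,0,-0.002,0,0,0,0.3],[0,0,-0.002,0,0,0,0.3],[0,0,-0.002,0,0,0,0.3]]'|egrep 'open|pos|force';python3 -m crank '[[0,0,-0.04,0,0,0,0.3],[0,0,-0.085,0,0,0,0.3],[0,0,-0.1,0,0,0,0.3],[-0.05,0,-0.1,0,0,0,0.3],[-0.08,0,-0.1,0,0,0,0.3]]';python3 - <<'E'
from rig import cams
import cv2,pickle,numpy as np
F={n:cams.grab_frame(n) for n in('wrist','scene','side')}
pickle.dump(F,open('pics/F7.pkl','wb'))
q=[F['wrist']['image'][50:200,200:375],F['scene']['image'][150:250,240:358],F['side']['image'][160:260,210:328]]
cv2.imwrite('pics/c7.png',np.hstack([cv2.resize(x,(266,228),interpolation=cv2.INTER_CUBIC) for x in q])[:,:,::-1])
E
```

```text
eef_pos: [468.6, -135.7, 159.8]
contact_force: [-0.2, 1.1, -0.4]
opening: 0.698
grasp_force: 0.0
clock: 13.1
eef_pos: [459.5, -216.7, 260.9]
tcp_rot: [3.139, 0.001, 1.453]
contact_force: [0.4, -0.4, -1.3]
opening: 0.703
grasp_force: 0.0
```

View pics/c7.png

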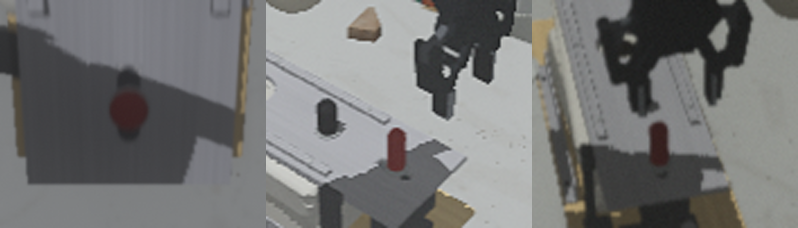

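The pin stands upright with its collar on the plate, the slot ends show beside it, and the gripper is clear. A quick height check of the pin top, scene crop (397,130) and side crop (657,124), should give about 180 mm. I hand in if it does.

```bash
python3 - <<'E'
import pickle
from h import *
from rig import sign_off
F=pickle.load(open('pics/F7.pkl','rb'))
x,e=tri([F['scene'],F['side']],[(240+(397-266)*118/266,150+130*100/228),(210+(657-532)*118/266,160+124*100/228)])
print(x,e)
if abs(x[2]-180)<7: print(sign_off())
E
```

```text
[ 465.74332153 -144.46012925  182.5813496 ] [np.float64(0.1), np.float64(0.1)]
the job is handed in; nothing more can be done
None
```

I swung the cover plate against its stop and put the drop pin fully home, upright with its collar on the plate, then handed the job in at about 13 s; no verdict came back, and I didn't touch the sanding block or the blue tin.

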